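# Stand up the fallen bookend

### The arm

A 6-joint arm with a two-finger parallel gripper is mounted at the origin on the work surface. World frame = base frame: x ahead of the robot, y to its left, z up, the work surface at z = 0. Lengths are in m, angles in degrees, forces in N, time in s.
With the tool pointing down it reaches from about 0.35 to 0.8 m from the base axis. Payload 7.3 kg.
Tool frame: the origin (TCP) lies between the finger pads; the fingertips stand 14 mm ahead of it and the grasp point (between the pads) lies 5 mm behind it; z points along the fingers, y is the line along which they close (so a half turn about z gives the same grasp; the last joint's range is limited). The gripper opens to 85 mm and grips with 20 to 120 N. Pads are 22 mm wide; open, the fingers measure 114 mm over their backs; the gripper's body (76 mm by 85 mm) begins 54 mm behind the grasp point. The pads swing forward as they close: fully open they stand 13 mm farther back than shut.
Start: joints at [61.364, 19.595, 87.324, -0, 73.075, -8.365], TCP at [0.182, 0.493, 0.208] pointing down, gripper open.
Joint ranges: [-145.02, 145.02], [-44.19, 115.74], [2.07, 154.8], [-57.11, 237.11], [16.16, 152.29], [-177.93, 177.93]. Speed limits (degrees/s): [147.25, 147.25, 180, 180, 180, 180].

### API

Orientations are given as [roll, pitch, yaw] about the fixed x, y, z axes, in that order (R = Rz(yaw) Ry(pitch) Rx(roll)).
In Python, from bench import manip gives the robot as it stands. The module is installed in compiled form; this text tells all that it offers.
- The arm moves only by the shell command python3 -m creep 'ROWS'. ROWS is JSON, a list of rows, each a list of 7 numbers: the turn, a rotation vector about the tool's x, y, z in rad, then the shift along the tool's x, y, z in m, then the finger opening in m, from 0 to 0.0854. A call has 1 to 10 rows; each row shifts and turns the commanded pose from where the row before left it, along the tool's axes as they then stand; what a row does not reach is not made up. A row lasts 1/10 s, in which the tool goes at most 50 mm and 8.59 degrees, less where a joint would pass 70% of its speed; a pose out of reach is approached as far as the arm can. A call with a gripper value outside its range is refused whole. The fingers move at their own pace and stop on an object; the grip force is fixed at half the most. Time passes only in rows, so rows that do not move let the fingers close. It gives the time, the measured TCP pose, the force, the opening and the grip force at its end, in the units of the state.
- manip.read_state(): the state, without advancing time (a new reading comes with each control period).
- manip.camera(name): name is "scene" or "top" or "wrist"; returns a dict with "color" (480x640x3 uint8, red, green, blue), "range_z" (480x640 float32, m along the optical axis (not along the pixel's ray), 0 where there is no reading), "intrinsics" (3x3 intrinsics, pixels), "position" and "attitude" of the camera in the world. Camera axes: x right, y down, z forward; pixel columns grow to the right and rows downward; lengths in m; the calibration is good to about 2 mm. A picture is of the moment at which its call begins.
- manip.finish_job(): hands the job in; it is judged then, once.
Trained networks look in a picture, given as the dict that the camera call returned (one of the last four; its "shot" number tells which), for a name from the list of things; names that differ only in an ending like _2 or _b are one class to them, and where a whole thing is asked for, a point or a joint stands for the part that bears it (a point fixed in the world has none). Each returns a list of dicts, best first, with "score" (0 to 1); they miss things now and then, are a little off and sometimes report something else, mostly with a low value. They report only what shows in the picture. A call takes as long as a camera call. They do not tell look-alikes from the thing itself.
- manip.boxes_of(picture, name): "centre" ([column, row] in pixels, amid what is visible of it).
- manip.trace(picture, name): "mask" (480x640 bool, what is visible of it) and "centre" ([column, row] in pixels, amid what is visible of it).
The state is a dict: "clock": time; "joints": joint angles; "joint_vel": joint speeds; "effort": joint torques, N m; "position": TCP position; "ee_rot": TCP orientation; "contact_force": force on the tool from outside, world axes, zero at the start; "ft_torque": the same for the moment, N m; "grip_width": opening from 0.0 (shut) to 1.0 (fully open); "gripper_force": force on a finger pad.
Only numpy, scipy, OpenCV 4.12 (cv2) and the standard library are available. Lean on these libraries where they do the work, as an engineer would, in place of code of your own. Each camera call takes 0.05 s, during which the arm holds its last target. There are 200 camera calls.

### The job

Two L-shaped steel bookends have been knocked onto their backs on the practice table. Stand the larger one up where it lies by tipping it over its corner, so that it rests on its short leg with its long leg upright, ready for the handbooks. Keep its corner on the table and in its place rather than carrying it, and leave the smaller bookend lying as it is.

Things in the scene. Friction and masses are not known exactly. Their poses are not given: they have to be found in the camera images.
- large: LARGER bookend: loose L of plain dark steel plate 5 mm thick, 55 mm wide, about 0.4 kg; long leg 130 mm, short leg 90 mm from the outer corner. Origin: middle of the outer corner edge, on the table. At the start x runs along the long leg, flat on the table, z up the upright short leg, y across. The short leg must go over towards -x, 90 degrees about the corner edge; x then points up.
- leg (a point): Point on the larger bookend's short leg, mid-width and mid-thickness, 65 mm from the outer corner, 25 mm below the free edge. Axes as large. The leg's inner face, towards +x, can be pushed from above the long leg, best near the free edge; the corner edge then stays put by friction (2 to 3 N is enough). Once tipped some 65 degrees it falls the rest of the way by itself; before that it falls back.
- small: The SMALLER bookend, same steel, 5 mm thick and 55 mm wide, long leg 85 mm, short leg 60 mm, lying in the same manner. Origin at the middle of its outer corner edge, on the table; x along its long leg, z up its short leg. To be left alone.
There are look-alikes about, which are no part of the job. Leave any turquoise or yellow look-alike of the large alone.

How it is judged:
By the outcome, as a careful person would: the job done as asked, in the order asked, and still so for the second after the job is handed in, with the robot touching nothing.
It also fails if it takes over 38 s, if anything falls off the work surface, if the arm or the gripper's body presses on something with over 40 N, if the wrist force passes 120 N, or if a joint passes its speed limit or range.

## Working session

There is one attempt and no reset: what is moved stays moved. The work goes in short steps, Python scripts to look and compute and a shell command to move; the robot and the scene stay as the last step left them, time stands still between calls to the robot, and variables do not carry over. Pictures are saved under pics/ and viewed, at most 10 in all, crops included, and the job is handed in when it is done.

```bash
mkdir -p pics; cat > h.py <<'E'
import numpy as np,cv2
from scipy.spatial.transform import Rotation as R
from bench import manip
def rot(a):
    a=np.array(a,float)
    if a.shape==(3,3): return a
    return R.from_euler('xyz',a,degrees=True).as_matrix()
def cloud(p):
    K=np.array(p["intrinsics"]);z=p["range_z"];v,u=np.mgrid[:480,:640]
    c=np.stack([(u-K[0,2])/K[0,0]*z,(v-K[1,2])/K[1,1]*z,z],-1)
    w=c@rot(p["attitude"]).T+np.array(p["position"]); w[z==0]=np.nan
    return w
def save(p,n): cv2.imwrite('pics/'+n,p["color"][:,:,::-1])
E
python3 - <<'E'
from h import *
for c in("top","scene"):
    p=manip.camera(c);save(p,c+'1.png');w=cloud(p);print(c,p["position"],p["attitude"])
    for n in("large","small"):
        for d in manip.trace(p,n):
            m=d["mask"];q=w[m];q=q[~np.isnan(q[:,0])]
            print(n,round(d["score"],2),d["centre"],m.sum(),np.round(np.median(q,0),3),np.round(np.percentile(q,2,0),3),np.round(np.percentile(q,98,0),3),p["color"][m].mean(0).round())
print(manip.read_state())
E
```

```text
top [ 0.58093429 -0.01015379  1.00037172] [-176.79211026    0.75555969  -89.00444455]
large 0.96 [482.7, 282.9] 1847 [ 0.574 -0.313  0.005] [ 0.513 -0.349  0.001] [ 0.635 -0.275  0.089] [66. 67. 67.]
large 0.95 [447.1, 177.0] 1901 [ 0.79  -0.243  0.005] [ 0.725 -0.289  0.001] [ 0.846 -0.198  0.089] [196. 162.   9.]
large 0.9 [395.9, 314.2] 2088 [ 0.509 -0.148  0.005] [ 0.452 -0.188  0.   ] [ 0.577 -0.105  0.089] [ 37. 113. 110.]
small 0.63 [186.1, 284.6] 1339 [0.559 0.277 0.005] [0.52  0.237 0.001] [0.605 0.314 0.06 ] [63. 63. 64.]
scene [1.09908496 0.6001646  0.67164997] [-128.92517672    1.19132782  142.23157223]
large 0.82 [178.5, 228.0] 1656 [ 0.826 -0.231  0.009] [ 0.726 -0.286  0.004] [ 0.851 -0.196  0.091] [211. 188.  29.]
large 0.62 [266.5, 176.8] 1108 [ 0.553 -0.307  0.007] [ 0.509 -0.349  0.002] [ 0.634 -0.271  0.091] [91. 93. 92.]
large 0.56 [330.9, 190.2] 1717 [ 0.471 -0.155  0.008] [ 0.448 -0.193  0.003] [ 0.576 -0.107  0.089] [ 52. 145. 140.]
small 0.87 [469.5, 327.4] 1843 [0.554 0.281 0.007] [0.52  0.237 0.004] [0.605 0.318 0.061] [80. 82. 82.]
{'clock': 0.3, 'joints': array([ 6.13648307e+01,  1.96106871e+01,  8.73413005e+01,  1.24571417e-03,
        7.30748272e+01, -8.36545583e+00]), 'joint_vel': array([ 0.04700601, -0.13128391, -0.07327907,  0.07535567,  0.02843763,
       -0.0557937 ]), 'effort': array([-6.84756087e-04, -4.33168173e+01, -2.45879298e+01, -2.77236795e-04,
        4.13809190e-03, -9.40914120e-07]), 'position': array([0.18179563, 0.49238715, 0.20727823]), 'ee_rot': array([-1.79973644e+02, -5.08011477e-03,  1.59729922e+02]), 'contact_force': array([ 0.0378212 , -0.40836976, -0.03059586]), 'ft_torque': array([-0.0003374 , -0.02549737, -0.03119876]), 'gripper_force': 0.0, 'grip_width': 1.0011825909886676}
```

Candidates in top view: plain dark at (483,283), yellow at (447,177), turquoise at (396,314), small one at (186,285). The plain dark steel one with a 90 mm leg fits. I'll confirm it in a crop and fit its pose.

```bash
python3 - <<'E'
from h import *
p=manip.camera("top");w=cloud(p)
im=p["color"][120:380,340:600,::-1];cv2.imwrite('pics/crop1.png',cv2.resize(im,None,fx=2.3,fy=2.3))
d=min(manip.trace(p,"large"),key=lambda d:np.hypot(d["centre"][0]-483,d["centre"][1]-283))
q=w[d["mask"]];q=q[~np.isnan(q[:,0])]
lo=q[(q[:,2]<.02)];hi=q[q[:,2]>.03]
print(cv2.minAreaRect(q[:,:2].astype(np.float32)*1000))
print('lo',cv2.minAreaRect(lo[:,:2].astype(np.float32)*1000))
print('hi',hi.mean(0),len(hi), cv2.minAreaRect(hi[:,:2].astype(np.float32)*1000), np.percentile(q[:,2],[1,10,50,90,99]))
E
```

```text
((570.8707885742188, -325.46075439453125), (80.58041381835938, 132.69491577148438), 74.22517395019531)
lo ((570.887939453125, -325.3897705078125), (80.45506286621094, 132.76466369628906), 74.3468246459961)
hi [ 0.51584583 -0.29083033  0.08122612] 115 ((514.6264038085938, -295.8446350097656), (54.16208267211914, 4.959670543670654), 74.13055419921875) [-0.00094532  0.00217893  0.00481033  0.00785231  0.09087938]
```

View pics/crop1.png

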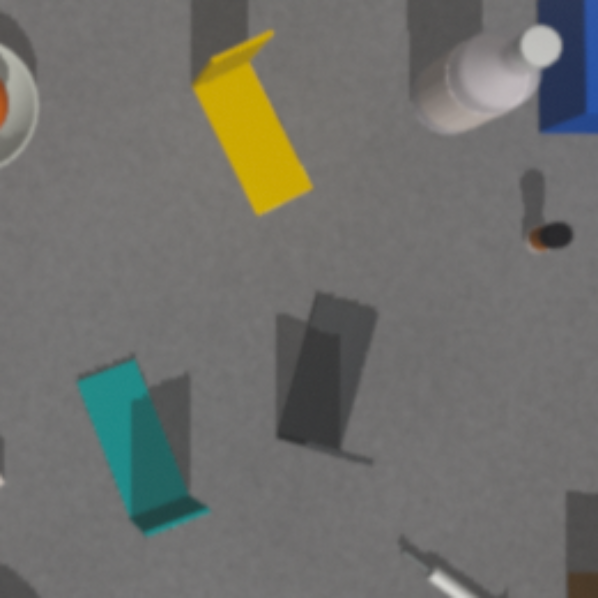

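View pics/scene1.png

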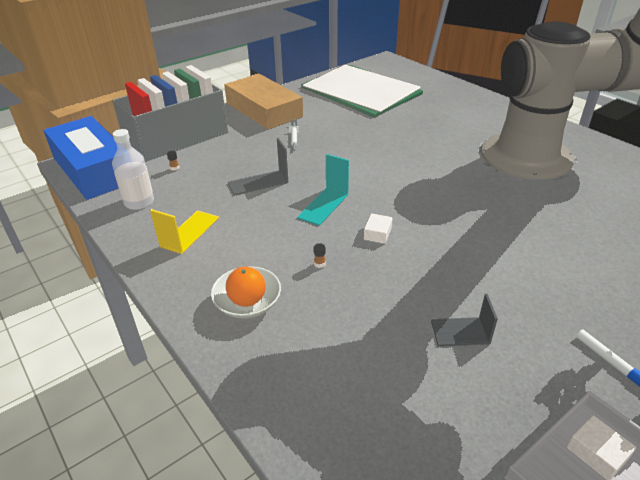

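The crop confirms it. The larger bookend is the plain dark one, at about (328,370) in the crop, with its upright leg at the bottom end (~(325,450)) and its long leg running away from the robot. The space on the robot side of the leg, where it will fall, is free. The scene view agrees: leg at (282,160), and the turquoise one (335,175) and yellow one (165,230) are separate. Estimated corner is (0.512,-0.295), x axis at about -16°. I'll shut the fingers, line up the tool and go over.

```bash
python3 -m creep '[[0,0,-0.077,0,0,0,0],[0,0,0,-0.042,-0.026,0,0],[0,0,0,-0.042,-0.026,0,0],[0,0,0,-0.042,-0.026,0,0],[0,0,0,-0.042,-0.026,0,0],[0,0,0,-0.042,-0.026,0,0],[0,0,0,-0.042,-0.026,0,0],[0,0,0,-0.042,-0.026,0,0],[0,0,0,-0.042,-0.026,0,0],[0,0,0,0,0,0,0]]'
python3 -m creep '[[0,0,0,-0.022,-0.042,0,0],[0,0,0,-0.022,-0.042,0,0],[0,0,0,-0.022,-0.042,0,0],[0,0,0,-0.022,-0.042,0,0],[0,0,0,-0.022,-0.042,0,0],[0,0,0,-0.022,-0.042,0,0],[0,0,0,-0.022,-0.042,0,0],[0,0,0,-0.022,-0.042,0,0],[0,0,0,-0.022,-0.042,0,0],[0,0,0,0,0,0,0]]'
```

```text
clock: 1.4
position: [0.4518, 0.1964, 0.2074]
ee_rot: [-180.0, 0.1, 163.8]
contact_force: [-0.6, -0.1, 1.2]
grip_width: 0.003
gripper_force: 0.0
clock: 2.4
position: [0.5358, -0.2219, 0.2067]
ee_rot: [-179.9, 0.0, 163.9]
contact_force: [0.3, -0.2, -0.8]
grip_width: 0.001
gripper_force: 0.0
```

```bash
python3 -m creep '[[0,0,0,-0.021,-0.038,0,0],[0,0,0,-0.021,-0.038,0,0],[0,0,0,0,0,0,0],[0,0,0,0,0,0,0]]'
python3 - <<'E'
from h import *
p=manip.camera("wrist");save(p,'wrist1.png');w=cloud(p);print(p["position"])
for d in manip.trace(p,"large"):
    q=w[d["mask"]];q=q[~np.isnan(q[:,0])];print(d["score"],d["centre"],len(q))
    hi=q[(q[:,2]>.08)&(q[:,2]<.1)]; mid=q[(q[:,2]>.02)&(q[:,2]<.08)];lo=q[(q[:,2]>.002)&(q[:,2]<.009)]
    for n,s in(('hi',hi),('mid',mid),('lo',lo)):
        if len(s)>5: print(n,len(s),s.mean(0).round(4),cv2.minAreaRect(s[:,:2].astype(np.float32)*1000))
E
```

```text
clock: 2.8
position: [0.5549, -0.3012, 0.2067]
ee_rot: [179.9, -0.1, 164.1]
contact_force: [0.6, 0.1, -0.0]
grip_width: 0.0
gripper_force: 0.0
[ 0.48658627 -0.28197457  0.37311324]
0.82 [454.6, 124.3] 7390
hi 582 [ 0.4578 -0.1715  0.0891] ((457.77923583984375, -170.92636108398438), (5.0953240394592285, 54.69118881225586), 22.140724182128906)
mid 293 [ 0.4601 -0.1809  0.0531] ((455.6705322265625, -172.1199951171875), (5.0058417320251465, 54.61284637451172), 27.450511932373047)
lo 6394 [ 0.5173 -0.1466  0.0048] ((515.69677734375, -146.91357421875), (130.42100524902344, 55.81097412109375), 22.079925537109375)
0.77 [315.3, 219.8] 5633
hi 469 [ 0.5138 -0.297   0.0891] ((513.8180541992188, -297.60968017578125), (53.45921325683594, 5.212404251098633), 73.97865295410156)
mid 325 [ 0.5114 -0.2973  0.054 ] ((511.550537109375, -296.9683837890625), (53.95832061767578, 0.3799564242362976), 73.964599609375)
lo 4729 [ 0.5783 -0.3162  0.0048] ((573.7275390625, -314.9169921875), (54.99296569824219, 129.72840881347656), 74.0234375)
0.75 [425.7, 382.5] 554
mid 6 [ 0.8343 -0.218   0.0217] ((834.1873168945312, -218.00543212890625), (1.580867886543274, 2.7773735523223877), 9.782591819763184)
lo 462 [ 0.7769 -0.2459  0.005 ] ((776.8650512695312, -242.03335571289062), (127.9021224975586, 33.932186126708984), 24.857297897338867)
```

View pics/wrist1.png

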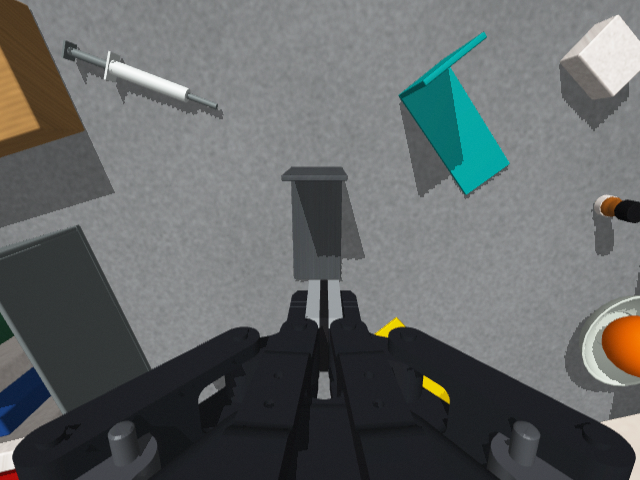

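The wrist view shows the dark bookend straight ahead of the fingers, with its leg's top edge at (315,173) and its long leg down to (317,280). Its yaw is -16° and its corner is at (0.511,-0.297). The turquoise one at (455,110) is well clear. I'll shift 8 mm sideways, go down and approach.

```bash
python3 -m creep '[[0,0,0,0,-0.008,0.037,0],[0,0,0,0,0,0.04,0],[0,0,0,0,0,0.04,0],[0,0,0,0.01,0,0,0],[0,0,0,0.008,0,0,0],[0,0,0,0,0,0,0],[0,0,0,0,0,0,0]]'
python3 -m creep '[[0,0,0,0.004,0,0,0],[0,0,0,0.004,0,0,0],[0,0,0,0.004,0,0,0],[0,0,0,0,0,0,0]]'
```

```text
clock: 3.6
position: [0.5365, -0.3044, 0.0923]
ee_rot: [-179.9, 0.2, 164.2]
contact_force: [-0.8, -0.3, -0.2]
grip_width: 0.0
gripper_force: 0.0
clock: 4.0
position: [0.5235, -0.3011, 0.0906]
ee_rot: [180.0, -0.0, 164.1]
contact_force: [0.3, 0.4, -0.1]
grip_width: -0.0
gripper_force: 0.0
```

```bash
python3 -m creep '[[0,0,0,0.004,0,0,0],[0,0,0,0.004,0,0,0],[0,0,0,0.005,0,0,0],[0,0,0,0.005,0,0.001,0],[0,0,0,0,0,0,0]]'
python3 - <<'E'
from h import *
print(manip.read_state()["contact_force"])
for c in("wrist","scene"):
    p=manip.camera(c);w=cloud(p)
    if c=="scene": cv2.imwrite('pics/s2.png',cv2.resize(p["color"][60:260,180:420,::-1],None,fx=3,fy=3))
    C=np.array([.5112,-.2970,0]);t=np.radians(-16);M=np.array([[np.cos(t),np.sin(t),0],[-np.sin(t),np.cos(t),0],[0,0,1]])
    for d in manip.trace(p,"large"):
        q=w[d["mask"]];q=q[~np.isnan(q[:,0])];l=(q-C)@M.T
        if np.hypot(*np.median(l,0)[:2])<.1: print(c,np.percentile(l,[1,10,50,90,99],axis=0).round(3).tolist())
E
```

```text
clock: 4.5
position: [0.5059, -0.296, 0.0893]
ee_rot: [180.0, -0.0, 164.1]
contact_force: [-0.6, -0.4, 0.6]
grip_width: 0.002
gripper_force: 0.0
[-0.59059496 -0.42120353  0.62467178]
wrist [[-0.0, -0.028, -0.0], [0.0, -0.023, 0.011], [0.0, -0.0, 0.057], [0.001, 0.022, 0.089], [0.125, 0.027, 0.092]]
scene [[-0.025, -0.124, 0.001], [0.004, -0.022, 0.005], [0.039, 0.004, 0.008], [0.114, 0.026, 0.067], [0.129, 0.03, 0.091]]
```

View pics/s2.png

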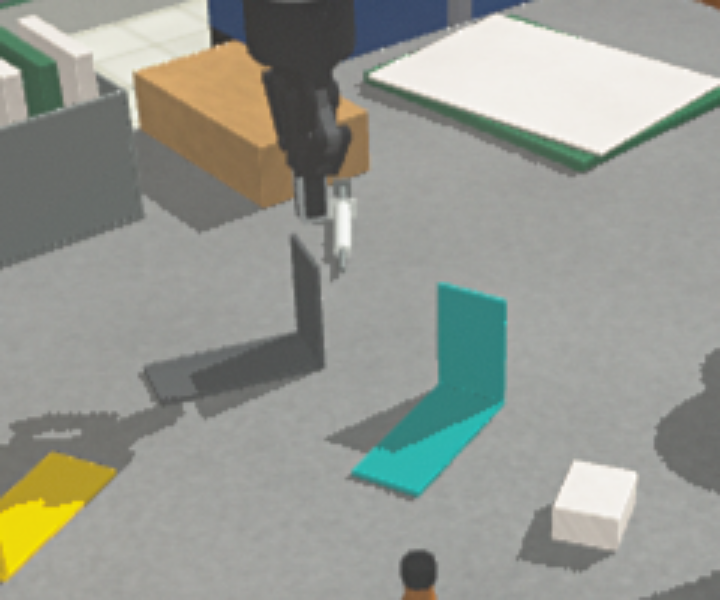

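The scene crop shows the leg still upright, top at (305,250), with the fingertips at (312,215) apparently above it and not touching. I'll measure the true tip height.

```bash
python3 - <<'E'
from h import *
print(manip.read_state()["position"])
p=manip.camera("scene");w=cloud(p)
C=np.array([.5112,-.2970,0]);t=np.radians(-16);M=np.array([[np.cos(t),np.sin(t),0],[-np.sin(t),np.cos(t),0],[0,0,1]])
l=(w-C)@M.T
for v in range(118,150,2):
    print(v,[tuple((l[v,u]*1000).round().astype(int)) if l[v,u,2]==l[v,u,2] else None for u in (277,281,285,289,293,297)])
E
```

```text
[ 0.50686503 -0.29639153  0.08953655]
118 [(np.int64(5), np.int64(-8), np.int64(149)), (np.int64(7), np.int64(28), np.int64(165)), (np.int64(-1), np.int64(30), np.int64(164)), (np.int64(-11), np.int64(26), np.int64(161)), (np.int64(-118), np.int64(-264), np.int64(10)), (np.int64(-133), np.int64(-273), np.int64(3))]
120 [(np.int64(6), np.int64(-8), np.int64(144)), (np.int64(2), np.int64(11), np.int64(152)), (np.int64(-6), np.int64(13), np.int64(151)), (np.int64(-105), np.int64(-259), np.int64(9)), (np.int64(-110), np.int64(-240), np.int64(17)), (np.int64(-130), np.int64(-265), np.int64(1))]
122 [(np.int64(-68), np.int64(-252), np.int64(14)), (np.int64(2), np.int64(8), np.int64(146)), (np.int64(-5), np.int64(14), np.int64(147)), (np.int64(-104), np.int64(-260), np.int64(3)), (np.int64(-107), np.int64(-232), np.int64(15)), (np.int64(-124), np.int64(-248), np.int64(4))]
124 [(np.int64(-67), np.int64(-252), np.int64(8)), (np.int64(1), np.int64(6), np.int64(140)), (np.int64(-6), np.int64(12), np.int64(142)), (np.int64(-99), np.int64(-244), np.int64(5)), (np.int64(-103), np.int64(-222), np.
[... 2698 characters left out ...]
np.int64(3)), (np.int64(-63), np.int64(-143), np.int64(3)), (np.int64(-67), np.int64(-122), np.int64(12)), (np.int64(-80), np.int64(-131), np.int64(5))]
146 [(np.int64(5), np.int64(-26), np.int64(71)), (np.int64(5), np.int64(6), np.int64(87)), (np.int64(-50), np.int64(-137), np.int64(3)), (np.int64(-60), np.int64(-135), np.int64(1)), (np.int64(-63), np.int64(-113), np.int64(12)), (np.int64(-79), np.int64(-129), np.int64(0))]
148 [(np.int64(5), np.int64(-27), np.int64(65)), (np.int64(5), np.int64(7), np.int64(83)), (np.int64(2), np.int64(25), np.int64(91)), (np.int64(-56), np.int64(-125), np.int64(1)), (np.int64(-61), np.int64(-108), np.int64(9)), (np.int64(-76), np.int64(-119), np.int64(0))]
```

The fingertips are really at z≈0.116, about 40 mm higher than the reported TCP implies, so they passed over the leg and nothing was touched. I'll go by vision: back off, descend 40 mm and check again.

```bash
python3 -m creep '[[0,0,0,-0.02,0,0,0],[0,0,0,-0.02,0,0,0],[0,0,0,0,0,0,0],[0,0,0,0,0,0.02,0],[0,0,0,0,0,0.02,0],[0,0,0,0,0,0,0],[0,0,0,0,0,0,0]]'
python3 - <<'E'
from h import *
s=manip.read_state();print(s["position"],s["contact_force"],s["joints"])
p=manip.camera("scene");w=cloud(p)
cv2.imwrite('pics/s3.png',cv2.resize(p["color"][60:260,180:420,::-1],None,fx=3,fy=3))
C=np.array([.5112,-.2970,0]);t=np.radians(-16);M=np.array([[np.cos(t),np.sin(t),0],[-np.sin(t),np.cos(t),0],[0,0,1]])
l=(w-C)@M.T
# finger: points in column region above long leg
f=l[(l[...,0]>.008)&(l[...,0]<.09)&(abs(l[...,1])<.03)&(l[...,2]>.015)&(l[...,2]<.15)]
for z in np.arange(.02,.13,.01):
    s=f[(f[:,2]>=z)&(f[:,2]<z+.01)]
    if len(s): print(round(z,3),len(s),s.min(0).round(3),s.max(0).round(3))
E
```

```text
clock: 5.45
position: [0.5448, -0.307, 0.0496]
ee_rot: [180.0, -0.0, 164.1]
contact_force: [-0.8, -0.6, 1.6]
grip_width: -0.002
gripper_force: 0.0
[ 0.54476206 -0.30704752  0.04959268] [-0.82867599 -0.58687297  1.55070929] [-3.64264979e+01  3.86727561e+01  8.15416534e+01  3.63425906e-03
  5.98351869e+01 -1.10568558e+02]
0.07 14 [0.022 0.001 0.076] [0.044 0.009 0.079]
0.08 36 [ 0.022 -0.008  0.081] [0.045 0.013 0.09 ]
0.09 45 [ 0.024 -0.008  0.09 ] [0.046 0.015 0.1  ]
0.1 44 [ 0.024 -0.005  0.1  ] [0.046 0.015 0.11 ]
0.11 18 [ 0.029 -0.01   0.11 ] [0.047 0.018 0.12 ]
0.12 42 [ 0.024 -0.027  0.12 ] [0.048 0.03  0.13 ]
```

View pics/s3.png

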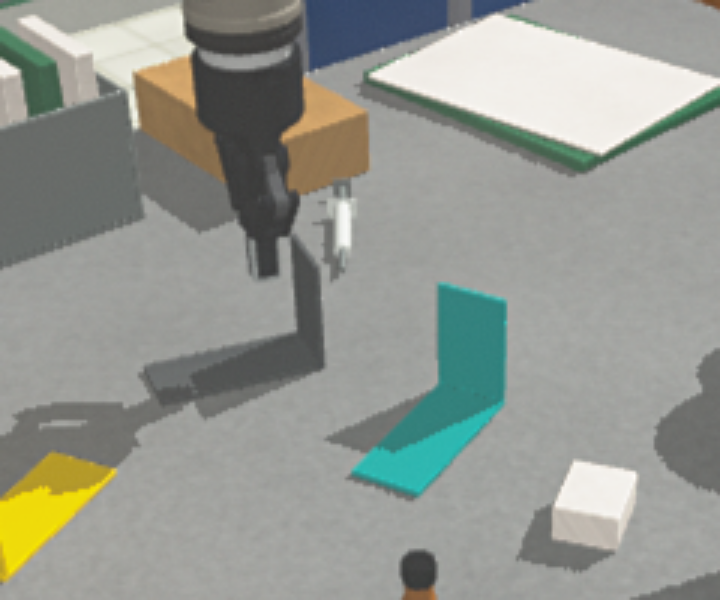

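The finger tip is now at z≈0.076, at crop (263,275), 18 mm in front of the leg's inner face. I'll push slowly to about 15°.

```bash
python3 -m creep '[[0,0,0,0.008,0,0,0],[0,0,0,0.006,0,0,0],[0,0,0,0.004,0,0,0],[0,0,0,0.004,0,0,0],[0,0,0,0.005,0,0,0],[0,0,0,0.005,0,0.001,0],[0,0,0,0.005,0,0.001,0],[0,0,0,0,0,0,0]]'
cat > m.py <<'E'
from h import *
s=manip.read_state();C=np.array([.5112,-.2970,0]);t=np.radians(-16);M=np.array([[np.cos(t),np.sin(t),0],[-np.sin(t),np.cos(t),0],[0,0,1]])
print('tcp',(M@(s["position"]-C)).round(4),'F',(M@s["contact_force"]).round(1))
p=manip.camera("scene");l=(cloud(p)-C)@M.T
m=(abs(l[...,1])<.04)&(l[...,0]>-.1)&(l[...,0]<.14)&(l[...,2]<.145)&(l[...,2]>.004)&(np.ptp(p["color"].astype(int),axis=2)<25)
# long-leg upper face: near y edges, away from finger
q=l[m&(abs(l[...,1])>.018)]
for u in np.arange(-.1,.14,.02):
    k=q[(q[:,0]>=u)&(q[:,0]<u+.02)]
    if len(k)>2: print(round(u+.01,3),len(k),np.percentile(k[:,2],[5,50,95]).round(3))
for d in manip.trace(p,"large"):
    k=l[d["mask"]];k=k[~np.isnan(k[:,0])]
    if abs(np.median(k[:,1]))<.04 and abs(np.median(k[:,0]))<.14: print('mask',np.percentile(k,[3,50,97],axis=0).round(3).tolist())
E
python3 m.py
```

```text
clock: 6.3
position: [0.5088, -0.2969, 0.0473]
ee_rot: [180.0, -0.1, 164.1]
contact_force: [1.0, -0.2, 0.9]
grip_width: -0.0
gripper_force: 0.9
tcp [-0.0024 -0.0005  0.0473] F [1.  0.1 0.9]
-0.09 9 [0.004 0.005 0.006]
-0.07 5 [0.004 0.004 0.005]
-0.05 5 [0.004 0.004 0.005]
-0.03 8 [0.004 0.044 0.089]
-0.01 157 [0.015 0.057 0.127]
0.01 103 [0.007 0.015 0.137]
0.03 49 [0.006 0.014 0.017]
0.05 48 [0.005 0.019 0.022]
0.07 61 [0.005 0.024 0.027]
0.09 59 [0.024 0.029 0.034]
0.11 57 [0.004 0.035 0.039]
0.13 28 [0.004 0.034 0.04 ]
mask [[-0.016, -0.025, 0.009], [0.039, 0.006, 0.027], [0.12, 0.028, 0.081]]
```

It's tipping: the long leg has risen about 15° and the corner is holding. I'll follow the arc to about 45°.

```bash
python3 -m creep '[[0,0,0,0.005,0,0.001,0],[0,0,0,0.005,0,0.001,0],[0,0,0,0.005,0,0.0015,0],[0,0,0,0.005,0,0.002,0],[0,0,0,0.004,0,0.0025,0],[0,0,0,0.004,0,0.0025,0],[0,0,0,0.004,0,0.003,0],[0,0,0,0.004,0,0.003,0],[0,0,0,0,0,0,0]]'; python3 m.py
```

```text
clock: 7.3
position: [0.474, -0.2868, 0.0303]
ee_rot: [180.0, -0.1, 164.1]
contact_force: [-0.0, 0.3, 0.7]
grip_width: -0.001
gripper_force: 0.4
tcp [-0.0385 -0.0004  0.0303] F [-0.1  0.3  0.7]
-0.09 7 [0.004 0.004 0.005]
-0.07 8 [0.004 0.005 0.069]
-0.05 64 [0.047 0.061 0.111]
-0.03 153 [0.029 0.106 0.142]
-0.01 74 [0.006 0.018 0.027]
0.01 40 [0.007 0.018 0.027]
0.03 45 [0.004 0.037 0.047]
0.05 48 [0.005 0.056 0.067]
0.07 49 [0.005 0.076 0.086]
0.09 35 [0.004 0.091 0.097]
0.11 5 [0.004 0.005 0.005]
0.13 9 [0.004 0.004 0.006]
mask [[-0.058, -0.069, 0.004], [-0.005, 0.007, 0.041], [0.088, 0.028, 0.094]]
```

```bash
python3 -m creep '[[0,0,0,0.0035,0,0.0035,0],[0,0,0,0.0035,0,0.0035,0],[0,0,0,0.003,0,0.0035,0],[0,0,0,0.003,0,0.004,0],[0,0,0,0.002,0,0.0035,0],[0,0,0,0.002,0,0.0035,0],[0,0,0,0.002,0,0.0035,0],[0,0,0,0.0015,0,0.0035,0],[0,0,0,0,0,0,0],[0,0,0,0,0,0,0]]'; python3 m.py
```

```text
clock: 8.4
position: [0.4553, -0.2817, 0.0024]
ee_rot: [180.0, 0.0, 164.1]
contact_force: [0.5, 0.5, -0.2]
grip_width: -0.002
gripper_force: 0.0
tcp [-0.058  -0.0007  0.0024] F [ 0.3  0.6 -0.2]
-0.09 27 [0.005 0.007 0.01 ]
-0.07 77 [0.005 0.008 0.143]
-0.05 214 [0.005 0.106 0.142]
-0.03 42 [0.005 0.006 0.118]
-0.01 236 [0.007 0.069 0.129]
0.01 4 [0.004 0.005 0.005]
0.03 9 [0.004 0.004 0.005]
0.05 5 [0.004 0.004 0.005]
0.07 6 [0.004 0.005 0.006]
0.09 5 [0.004 0.005 0.006]
0.11 6 [0.004 0.004 0.005]
0.13 9 [0.004 0.004 0.005]
mask [[-0.087, -0.025, 0.004], [-0.007, 0.006, 0.01], [-0.002, 0.029, 0.13]]
```

It has gone over and rests on its short leg, with the corner within about 2 mm of its place. I'll retreat away from the long leg, then up, and look.

```bash
python3 -m creep '[[0,0,0,0.015,0,-0.005,0],[0,0,0,0.01,0,-0.02,0],[0,0,0,0,0,-0.04,0],[0,0,0,0,0,-0.045,0],[0,0,0,0,0,-0.045,0],[0,0,0,0,0,-0.045,0],[0,0,0,0,0,-0.02,0],[0,0,0,0,0,0,0],[0,0,0,0,0,0,0]]'; python3 - <<'E'
from h import *
p=manip.camera("scene");cv2.imwrite('pics/s4.png',cv2.resize(p["color"][60:360,130:530,::-1],None,fx=2,fy=2))
E
python3 m.py
```

```text
clock: 9.4
position: [0.431, -0.2746, 0.2223]
ee_rot: [180.0, 0.0, 164.1]
contact_force: [0.2, 0.2, 0.9]
grip_width: 0.004
gripper_force: 0.0
tcp [-0.0837 -0.0004  0.2214] F [-0.6  0.1  0.5]
-0.09 32 [0.005 0.006 0.009]
-0.07 40 [0.005 0.006 0.009]
-0.05 50 [0.005 0.007 0.009]
-0.03 41 [0.004 0.007 0.009]
-0.01 246 [0.008 0.068 0.128]
0.01 7 [0.004 0.005 0.006]
0.03 7 [0.004 0.005 0.005]
0.05 5 [0.004 0.004 0.005]
0.07 9 [0.004 0.004 0.006]
0.09 4 [0.004 0.005 0.005]
0.11 6 [0.004 0.004 0.006]
0.13 5 [0.004 0.004 0.004]
mask [[-0.088, -0.035, 0.001], [-0.013, 0.006, 0.009], [-0.003, 0.029, 0.127]]
```

View pics/s4.png

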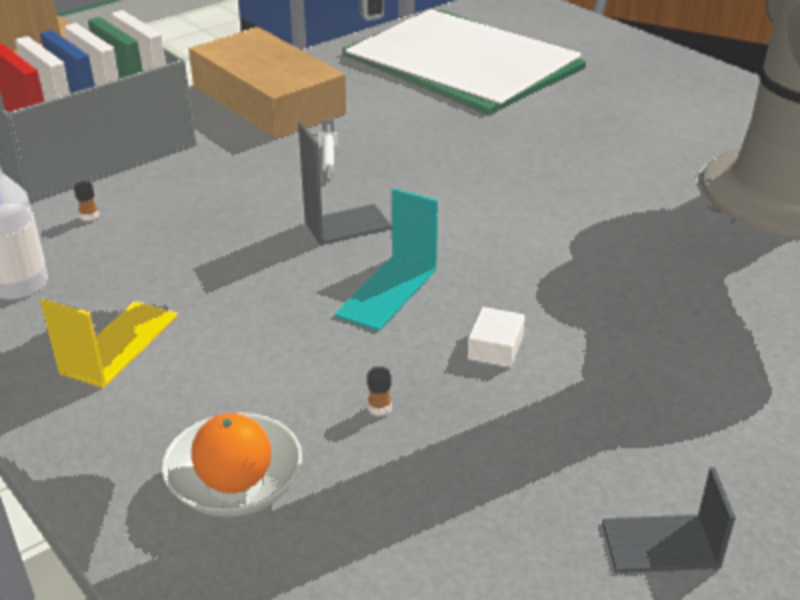

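The large bookend stands with its long leg upright at (312,185) and its short leg flat at (355,222). The turquoise, yellow and small bookends are untouched and the arm is clear, so I'll hand in.

```bash
python3 -c "
from bench import manip
print(manip.finish_job())"
```

```text
the job is handed in; nothing more can be done
None
```

The larger bookend is standing on its short leg with its long leg upright, its corner within about 2 mm of where it lay; the small bookend and the look-alikes were not touched, and the job was handed in at about 9.5 s of the 38 s allowed.

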